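# Sort bobbins, spools and wax into their trays

### The job

Tidy the loose sewing notions by kind: the two bobbins go into the green tray, one in each bay, and the two thread spools stand upright in the blue tray, one in each bay, whatever the colour of their thread. The wax disc lies flat in the undivided red tray. Leave the blue chalk and the spare presser foot where they are.

Things in the scene. Friction and masses are not known exactly. Their poses are not given: they have to be found in the camera images.
- red_bobbin: Metal sewing bobbin wound with red thread, standing on its flat rim like a small drum: 21 mm diameter, 11 mm high, 12 g. Origin: centre of the underside; z up along its axis.
- blue_bobbin: The same bobbin wound with dark blue thread: 21 mm diameter, 11 mm high, 12 g. Origin: centre of the underside; z up along its axis.
- yellow_spool: Upright spool of yellow thread, 50 mm high, 22 g; white flanges, the lower 26 mm across (8 mm high), the upper 22 mm (7 mm high), the thread between them narrower. Origin: centre of the underside; z up along its axis.
- pink_spool: Upright spool of magenta thread, 42 mm high, 22 g; white flanges, the lower 26 mm across (8 mm high), the upper 22 mm (7 mm high), the thread between them narrower. Origin: centre of the underside; z up along its axis.
- wax: Round disc of amber beeswax lying flat, 39 mm diameter, 13 mm high, 30 g. Origin: centre of the underside; z up.
- green_tray: Fixed tray, green; for the bobbins: outside 84 mm along its x, 85 mm along its y, 14 mm high; walls and floor 3 mm thick. Brass card holder outside the -x wall, towards the robot. Origin: centre of the underside, z up. A rim-high 3 mm wall at y = 0 makes two bays, 78 mm along x by 38 mm, centred at x = 0, y = +/-20.5 mm: room for fingers that close along the tray's x.
- blue_tray: Fixed tray, blue; for the spools: outside 84 mm along its x, 85 mm along its y, 14 mm high; walls and floor 3 mm thick. Brass card holder outside the -x wall, towards the robot. Origin: centre of the underside, z up. A rim-high 3 mm wall at y = 0 makes two bays, 78 mm along x by 38 mm, centred at x = 0, y = +/-20.5 mm: room for fingers that close along the tray's x.
- red_tray: Fixed tray, red; for the wax disc: outside 84 mm along its x, 85 mm along its y, 14 mm high; walls and floor 3 mm thick. Brass card holder outside the -x wall, towards the robot. Origin: centre of the underside, z up. One undivided bay of 78 by 79 mm.
- chalk: Bystander: flat blue tailor's chalk, 38 x 49 x 8 mm, at the right front of the work. Leave it alone. Origin: centre of the underside.
- foot: Bystander: spare metal presser foot of a sewing machine, a narrow flat sole 10 x 37 mm with a short upright shank, 20 mm high, at the left front of the work. Leave it alone. Origin: centre of the underside. (Left of it stands a sewing machine, 0.3 m high with a thread stand up to 0.46 m: pass well above or in front of it.)
Mind the look-alikes: they are no part of the job. Leave any orange or turquoise look-alike of the pink_spool alone.

How it is judged:
By the outcome, as a careful person would: the job done as asked, in the order asked, and still so for the second after the job is handed in, with the robot touching nothing.
It also fails if it takes over 106 s, if anything falls off the work surface, if the arm or the gripper's body presses on something with over 40 N, if the wrist force passes 120 N, or if a joint passes its speed limit or range.

### The arm

A 7-joint arm with a two-finger parallel gripper is mounted at the origin on a cart in front of the work surface, level with it; the furniture and walls round the work are solid. World frame = base frame: x ahead of the robot, y to its left, z up, the work surface at z = 0. Lengths are in m, angles in rad, forces in N, time in s.
With the tool pointing down it reaches from about 0.4 to 0.85 m from the base axis. Payload 4.5 kg.
Tool frame: the origin (TCP) lies where the fingers leave the gripper's body, on its centre line; the fingertips stand 64 mm ahead of it and the grasp point (between the pads) lies 45 mm ahead of it; z points along the fingers, y is the line along which they close (so a half turn about z gives the same grasp; the last joint's range is limited). The gripper opens to 88 mm and grips with 3 to 60 N. Pads are 18 mm wide; open, the fingers measure 123 mm over their backs; the gripper's body (75 mm by 187 mm) begins 45 mm behind the grasp point.
Start: joints at [1.282, 0.689, -0.195, 1.565, 0.157, 0.902, -0.215], TCP at [0.198, -0.593, 0.303] pointing down, gripper open.
Joint ranges: [-3.01, 3.01], [-0.46, 2.08], [-1.47, 1.51], [0.13, 2.56], [-1, 4.14], [0.04, 2.09], [-2.66, 2.66]. Speed limits (rad/s): [2.57, 2.57, 3.14, 3.14, 3.14, 3.14, 3.14].

### API

Orientations are given as a unit quaternion [x, y, z, w].
In Python, from plant import r gives the robot as it stands.
- The arm moves only by the tool play_rows, never from a script. Its arguments are lists of equal length, an entry for each row: "translation": the shift along the tool's x, y, z in m, a list of three; "delta_rot": the turn, a rotation vector about the tool's x, y, z in degrees, a list of three; "grip": the opening, from -1 (shut) to 1 (fully open). In form: {"translation": [[x, y, z], ...], "delta_rot": [[rx, ry, rz], ...], "grip": [grip, ...]}. A call has 1 to 20 rows; each row shifts and turns the commanded pose from where the row before left it, along the tool's axes as they then stand; what a row does not reach is not made up. A row lasts 1/8 s, in which the tool goes at most 62.5 mm and 10.7 degrees, less where a joint would pass 70% of its speed; a pose out of reach is approached as far as the arm can. A call with a gripper value outside its range is refused whole. The fingers move at their own pace and stop on an object; "squeeze" is the grip in N (left out, the last holds). Time passes only in rows, so rows that do not move let the fingers close. It gives the time, the measured TCP pose, the force, the opening and the grip force at its end, in the units of the state.
- r.get_state(): the state, without advancing time (a new reading comes with each control period).
- r.snapshot(name): name is "side" or "top" or "wrist"; returns the picture (400x640x3 uint8, blue, green, red); there is no depth.
- r.get_calibration(name): a dict with "intrinsics" (3x3 intrinsics, pixels), "eye" and "rotation" of the camera in the world. Camera axes: x right, y up, looking along -z (the intrinsics and any distortion apply to the point x, -y, -z); pixel columns grow to the right and rows downward; lengths in m; the calibration is good to about 2 mm. A picture is of the moment at which its call begins: read the wrist's pose just before it. get_calibration takes no time and is no camera call; for the wrist camera it gives the pose at the moment of the call.
- r.finish_job(): hands the job in; it is judged then, once.
Trained networks look in the newest picture that a camera, given by its name, has taken for a name from the list of things; names that differ only in an ending like _2 or _b are one class to them, and where a whole thing is asked for, a point or a joint stands for the part that bears it (a point fixed in the world has none). Each returns a list of dicts, best first, with "confidence" (0 to 1); they miss things now and then, are a little off and sometimes report something else, mostly with a low value. They report only what shows in the picture. A call takes as long as a camera call. They do not tell look-alikes from the thing itself.
- r.look_for(camera, target): "point" ([x, y, z] in m, in world coordinates, good to about 4 mm: the middle of the surface that is visible of it).
- r.silhouettes(camera, target): "pixels" (400x640 bool, what is visible of it).
The state is a dict: "clock": time; "q": joint angles; "qd": joint speeds; "joint_torque": joint torques, N m; "tool_pos": TCP position; "eef_rot": TCP orientation; "contact_force": force on the tool from outside, world axes, zero at the start; "moment": the same for the moment, N m; "opening": opening from 0.0 (shut) to 1.0 (fully open); "finger_force": force on a finger pad.
Only numpy, scipy, OpenCV 4.12 (cv2) and the standard library are available. Lean on these libraries where they do the work, as an engineer would, in place of code of your own. Each camera call takes 0.05 s, during which the arm holds its last target. There are 200 camera calls.

## Working session

There is one attempt and no reset: what is moved stays moved. The work goes in short steps, Python scripts to look and compute and a tool call to move; the robot and the scene stay as the last step left them, time stands still between calls to the robot, and variables do not carry over. Pictures are saved under pics/ and viewed, at most 14 in all, crops included, and the job is handed in when it is done.

Besides the shell and the picture viewer there is one more tool, called by a JSON object that holds its "name" and its "arguments". play_rows: Moves the arm, as the interface text tells. Its arguments: {"type":"object","properties":{"translation":{"type":"array","items":{"type":"array","items":{"type":"number"}}},"delta_rot":{"type":"array","items":{"type":"array","items":{"type":"number"}}},"grip":{"type":"array","items":{"type":"number"}},"squeeze":{"type":"number"}},"required":["translation","delta_rot","grip"]}

```bash
mkdir -p pics; ls
cat > h.py <<'E'
import numpy as np, cv2
from plant import r
from scipy.spatial.transform import Rotation as R
def snap(c,f=None):
    im=np.array(r.snapshot(c)); 
    if f: cv2.imwrite('pics/'+f,im)
    return im
def proj(c,p,cal=None):
    k=cal or r.get_calibration(c); K=np.array(k['intrinsics']);q=(np.array(p)-k['eye'])@np.array(k['rotation'])
    q=q*[1,-1,-1]; u=K@q; return u[:2]/u[2]
def ray(c,uv,cal=None):
    k=cal or r.get_calibration(c); K=np.array(k['intrinsics']); d=np.linalg.solve(K,[uv[0],uv[1],1.])*[1,-1,-1]
    return np.array(k['eye']),np.array(k['rotation'])@d
def atz(c,uv,z,cal=None):
    e,d=ray(c,uv,cal); return e+d*(z-e[2])/d[2]
E
python3 - <<'E'
from h import *
for c in['top','side']:
    snap(c,c+'0.png'); k=r.get_calibration(c); print(c,k)
    for n in['red_bobbin','blue_bobbin','yellow_spool','pink_spool','wax','green_tray','blue_tray','red_tray','chalk','foot']:
        for d in r.look_for(c,n): print(n,np.round(d['point'],3),round(d['confidence'],2),np.round(proj(c,d['point'])))
print(r.get_state())
E
```

```text
pics
top {'intrinsics': array([[489.26447591,   0.        , 319.03319149],
       [  0.        , 489.26447591, 204.3292611 ],
       [  0.        ,   0.        ,   1.        ]]), 'eye': array([ 0.38268948, -0.33346465,  0.98432161]), 'rotation': array([ 0.04299012, -0.02940094, -0.70328881,  0.70899385])}Traceback (most recent call last):
  File "<stdin>", line 5, in <module>
  File "h.py", line 9, in proj
    k=cal or r.get_calibration(c); K=np.array(k['intrinsics']);q=(np.array(p)-k['eye'])@np.array(k['rotation'])
                                                                 ~~~~~~~~~~~~~~~~~~~~~~^~~~~~~~~~~~~~~~~~~~~~~~
ValueError: matmul: Input operand 1 has a mismatch in its core dimension 0, with gufunc signature (n?,k),(k,m?)->(n?,m?) (size 4 is different from 3)
```

Rotation is a quaternion.

```bash
sed -i "s/np.array(k\['rotation'\])/R.from_quat(k['rotation']).as_matrix()/" h.py
python3 - <<'E'
from h import *
for c in['top','side']:
    snap(c,c+'0.png'); k=r.get_calibration(c); print(c,k['eye'],k['intrinsics'][0])
    for n in['red_bobbin','blue_bobbin','yellow_spool','pink_spool','wax','green_tray','blue_tray','red_tray','chalk','foot']:
        for d in r.look_for(c,n): print(n,np.round(d['point'],3),round(d['confidence'],2),np.round(proj(c,d['point'])))
print(r.get_state())
E
```

```text
top [ 0.38268948 -0.33346465  0.98432161] [489.26447591   0.         319.03319149]
red_bobbin [ 0.535 -0.274  0.009] 0.54 [299. 179.]
blue_bobbin [ 0.481 -0.327  0.009] 0.44 [326. 205.]
blue_bobbin [ 0.443 -0.258  0.041] 0.24 [290. 223.]
yellow_spool [ 0.49  -0.465  0.004] 0.66 [394. 202.]
yellow_spool [ 0.593 -0.37  -0.   ] 0.36 [347. 151.]
pink_spool [ 0.489 -0.465  0.004] 0.6 [394. 202.]
pink_spool [ 0.301 -0.307  0.044] 0.59 [314. 298.]
pink_spool [ 0.445 -0.256  0.04 ] 0.53 [288. 222.]
pink_spool [ 0.314 -0.367  0.044] 0.53 [346. 291.]
wax [ 0.365 -0.239  0.016] 0.75 [280. 263.]
green_tray [ 0.592 -0.375  0.001] 0.8 [349. 152.]
blue_tray [ 0.488 -0.466  0.003] 0.95 [395. 202.]
red_tray [ 0.636 -0.254  0.002] 0.73 [291. 130.]
chalk [ 0.395 -0.422  0.007] 0.85 [373. 249.]
side [ 0.94227463 -0.70373112  0.61207983] [475.13762367   0.         322.16758226]
red_bobbin [ 0.54  -0.278  0.009] 0.52 [363. 214.]
blue_bobbin [ 0.642 -0.253  0.002] 0.59 [417. 242.]
yellow_spool [ 0.383 -0.329  0.032] 0.57 [285. 174.]
pink_spool [ 0.319 -0.37   0.029] 0.82 [247. 168.]
pink_spool [ 0.445 -0.2
[... 379 characters left out ...]
 1.2, 'q': array([ 1.28182823,  0.68908445, -0.19462931,  1.56528347,  0.15727825,
        0.90249431, -0.21514548]), 'qd': array([-0.00151449,  0.00059628,  0.00057949, -0.00099802,  0.00177287,
        0.0010506 ,  0.00219741]), 'joint_torque': array([-7.73447809e-04, -5.27493453e+01, -1.26785114e+00, -1.53741038e+01,
       -5.20404323e-02, -7.40679043e-04,  1.62044773e-05]), 'tool_pos': array([ 0.19829652, -0.59273666,  0.30275759]), 'eef_rot': array([9.87007117e-01, 1.60676532e-01, 3.32716646e-05, 5.03177648e-05]), 'contact_force': array([ 0.19761887,  0.26434129, -0.15490376]), 'moment': array([-0.02158131,  0.03040431, -0.00283516]), 'finger_force': 0.0, 'opening': 1.0018553496601543}
```

View pics/top0.png

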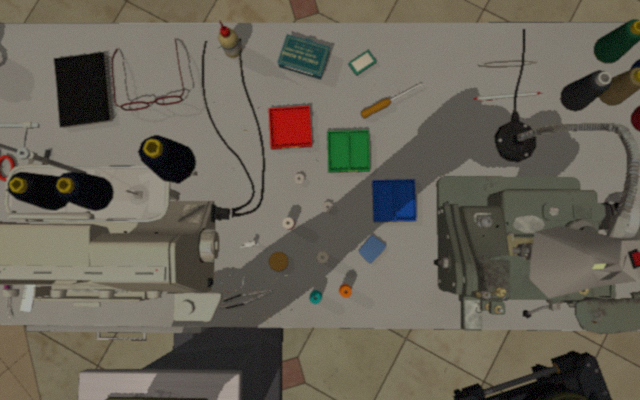

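View pics/side0.png

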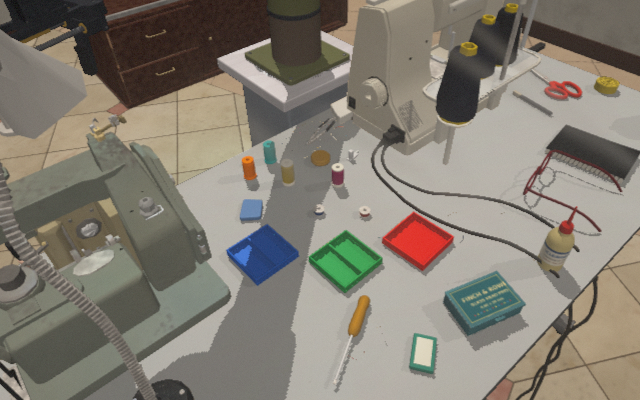

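Top view: red tray (291,127), green (349,151), blue (394,201); bobbins at (300,178) and (328,205); spools at (288,222) magenta, (322,257) yellow. The look-alikes are orange (346,291) and turquoise (316,297). Wax is at (278,262), chalk (372,249) and foot (249,242).

What could be mistaken:
- **Magenta spool:** (288,222), versus orange and turquoise, so I choose magenta.
- **Yellow spool:** (322,257), versus the wrong network hit at (394,202), which is the blue tray.
- **Blue bobbin:** (328,205), versus the red one at (300,178) and a false hit at (290,223).
- **Wax:** only (278,262).

Next I triangulate and check with a close crop.

```bash
cat > m.py <<'E'
from h import *
T=cv2.imread('pics/top0.png');S=cv2.imread('pics/side0.png')
a=cv2.resize(T[110:310,230:430],(600,600),interpolation=cv2.INTER_CUBIC);cv2.imwrite('pics/crop_top.png',a)
b=cv2.resize(S[130:290,210:460],(800,512),interpolation=cv2.INTER_CUBIC);cv2.imwrite('pics/crop_side.png',b)
snap('top');snap('side')
for n,hue in[('green_tray',60),('blue_tray',115),('red_tray',0)]:
    for c,I in[('top',T),('side',S)]:
        for d in r.silhouettes(c,n):
            m=np.argwhere(d['pixels'])[:,::-1]; 
            P=np.array([atz(c,p,0.012)[:2] for p in m]).astype(np.float32)
            print(n,c,round(d['confidence'],2),len(m),m.mean(0).round(),cv2.minAreaRect(P*1000))
for n in['red_bobbin','blue_bobbin','yellow_spool','pink_spool','wax']:
    for c in['top','side']:
        for d in r.silhouettes(c,n):
            m=np.argwhere(d['pixels'])[:,::-1]; print(n,c,round(d['confidence'],2),len(m),m.mean(0).round(1),m.min(0),m.max(0))
E
python3 m.py
```

```text
green_tray top 0.72 1773 [348. 151.] ((590.7952270507812, -372.8365478515625), (87.1656494140625, 84.91944122314453), 1.861538052558899)
green_tray side 0.88 2596 [345. 260.] ((594.076171875, -371.9605712890625), (93.71369171142578, 93.23748016357422), 2.213885545730591)
blue_tray top 0.65 1810 [394. 201.] ((491.48858642578125, -464.49072265625), (86.23741912841797, 85.64383697509766), 0.44655755162239075)
blue_tray side 0.78 2552 [262. 254.] ((494.62200927734375, -463.2225341796875), (96.8261947631836, 92.7326889038086), 1.550644040107727)
red_tray top 0.64 1762 [290. 127.] ((639.5166015625, -254.3990936279297), (88.09920501708984, 86.34577178955078), 4.8549299240112305)
red_tray top 0.5 92 [299. 179.] ((534.4952392578125, -273.5385437011719), (21.566158294677734, 18.529850006103516), 45.322208404541016)
red_tray side 0.81 2414 [418. 240.] ((642.9055786132812, -254.338134765625), (91.68936920166016, 97.57920837402344), 4.893211841583252)
red_bobbin top 0.46 96 [299.5 178.9] [294 174] [305 184]
red_bobbin side 0.52 254 [320.5 157.5] [311 150] [330 165]
blue_bobbin top 0.2 317 [278.3 261.4] [269 252] [288 271]
blue_bobbin side 0.67 140 [319. 210.] [313 204] [325 216]
yellow_spool top 0.58 96 [323.  256.7] [318 251] [328 262]
yellow_spool side 0.51 310 [287.5 172. ] [281 159] [294 185]
pink_spool top 0.65 134 [289.1 223.7] [283 217] [295 230]
pink_spool top 0.44 147 [315.8 296.6] [310 290] [322 303]
pink_spool top 0.41 128 [345.6 290.7] [340 284] [351 297]
pink_spool side 0.71 265 [248.8 167.2] [242 156] [256 179]
pink_spool side 0.69 260 [269.5 152.1] [263 140] [277 163]
pink_spool side 0.63 299 [337.3 175.2] [331 163] [344 187]
wax top 0.64 344 [278.8 261.3] [268 252] [289 272]
wax side 0.58 264 [320.3 157.6] [311 150] [330 165]
```

View pics/crop_top.png

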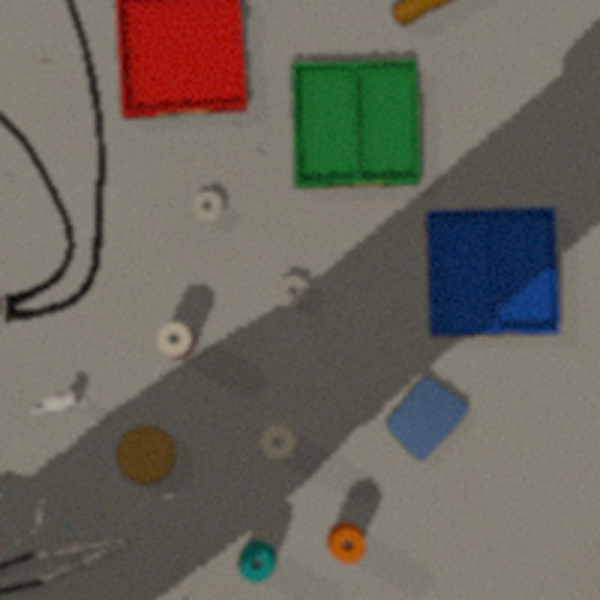

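View pics/crop_side.png

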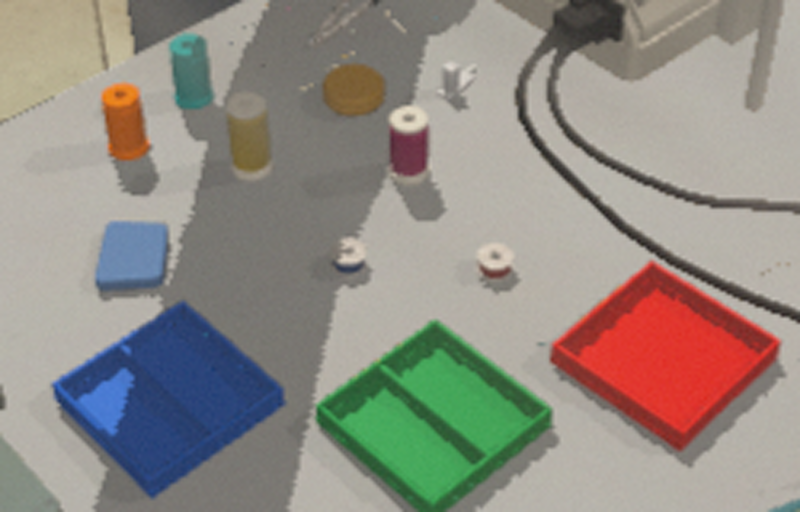

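The crops confirm it. The magenta spool is at top (288,223) / side (338,167), and the yellow one at (323,257) / (287,163). The bobbin with dark blue thread is at (328,206) / (319,207), the one with red thread at (299,178) / (365,209), and the wax at (279,261) / (321,156). Orange and turquoise stand clear of them.

```bash
cat > t.py <<'E'
from h import *
def tri(a,b):
    A=np.zeros((3,3));v=np.zeros(3);L=[]
    for c,uv in(('top',a),('side',b)):
        e,d=ray(c,uv);d=d/np.linalg.norm(d);M=np.eye(3)-np.outer(d,d);A+=M;v+=M@e;L.append((e,M))
    p=np.linalg.solve(A,v);return p.round(4),[round(np.linalg.norm(M@(p-e)),4) for e,M in L]
ct=lambda x,y:(230+(x+.5)/3-.5,110+(y+.5)/3-.5)
cs=lambda x,y:(210+(x+.5)/3.2-.5,130+(y+.5)/3.2-.5)
for n,a,b in[('redb',(208,204),(495,252)),('blueb',(293,289),(349,247)),('pink',(175,339),(409,118)),('yellow',(278,441),(248,106)),('wax',(146,454),(354,84)),
 ('green-x-y',(420,183),(318,410)),('green-x+y',(296,186),(435,322)),('green+x+y',(293,61),(550,412)),
 ('blue-x-y',(558,332),(55,388)),('blue-x+y',(432,334),(182,303)),('blue+x+y',(429,210),(283,395)),
 ('red-x-y',(245,109),(553,350)),('red-x+y',(124,116),(655,264))]:
    print(n,*tri(ct(*a),cs(*b)))
E
python3 t.py
```

```text
redb [ 0.536  -0.2731  0.016 ] [np.float64(0.0008), np.float64(0.0008)]
blueb [ 0.4794 -0.3303  0.016 ] [np.float64(0.0007), np.float64(0.0007)]
pink [ 0.4441 -0.2544  0.044 ] [np.float64(0.0013), np.float64(0.0013)]
yellow [ 0.3795 -0.3212  0.0506] [np.float64(0.0012), np.float64(0.0012)]
wax [ 0.3701 -0.2339  0.0137] [np.float64(0.0013), np.float64(0.0013)]
green-x-y [ 0.5524 -0.4143  0.0104] [np.float64(0.0015), np.float64(0.0015)]
green-x+y [ 0.5495 -0.3313  0.0126] [np.float64(0.0014), np.float64(0.0014)]
green+x+y [ 0.6337 -0.3297  0.0145] [np.float64(0.0001), np.float64(0.0001)]
blue-x-y [ 0.4525 -0.5057  0.0114] [np.float64(0.0008), np.float64(0.0008)]
blue-x+y [ 0.4501 -0.4228  0.0137] [np.float64(0.0003), np.float64(0.0003)]
blue+x+y [ 0.5336 -0.4209  0.0107] [np.float64(0.0007), np.float64(0.0007)]
red-x-y [ 0.6026 -0.2965  0.009 ] [np.float64(0.0013), np.float64(0.0013)]
red-x+y [ 0.5977 -0.2139  0.0125] [np.float64(0.0027), np.float64(0.0027)]
```

Heights agree with the text: everything stands on z = 0. Now the first approach, with the arm high and turning to close along world x.

{"name": "play_rows", "arguments": {"translation": [[0.037, -0.023, 0], [0.037, -0.023, 0], [0.037, -0.023, 0], [0.037, -0.023, 0], [0.037, -0.023, 0], [0.037, -0.023, 0], [0.037, -0.023, 0], [0.037, -0.023, 0], [0.037, -0.023, 0], [0, 0, 0], [0, 0, 0], [0, 0, 0], [0, 0, 0], [0, 0, 0], [0, 0, 0], [0, 0, 0], [0, 0, 0]], "delta_rot": [[0, 0, 0], [0, 0, 0], [0, 0, 0], [0, 0, 0], [0, 0, 0], [0, 0, 0], [0, 0, 0], [0, 0, 0], [0, 0, 0], [0, 0, -10.2], [0, 0, -10.2], [0, 0, -10.2], [0, 0, -10.2], [0, 0, -10.2], [0, 0, -10.2], [0, 0, -10.3], [0, 0, 0]], "grip": [1, 1, 1, 1, 1, 1, 1, 1, 1, 1, 1, 1, 1, 1, 1, 1, 1], "squeeze": 15}}

```text
clock: 4.22
tool_pos: [0.4484, -0.291, 0.3027]
eef_rot: [0.708, 0.706, 0.0, -0.0]
contact_force: [0.6, -0.5, 0.1]
opening: 1.001
finger_force: 0.0
```

```bash
cat > w.py <<'E'
import sys
from h import *
def st():
    s=r.get_state();M=R.from_quat(s['eef_rot']).as_matrix()
    print('t',round(s['clock'],2),'tcp',s['tool_pos'].round(4),'psi',np.degrees(np.arctan2(M[1,0],M[0,0])).round(2),'tilt',np.degrees(np.arccos(-M[2,2])).round(2),'q',s['q'].round(2),'open',round(s['opening'],3),'ff',round(s['finger_force'],1),'F',s['contact_force'].round(1))
def wz(uv,z): return atz('wrist',uv,z).round(4)
if __name__=='__main__':
    st()
    im=snap('wrist',sys.argv[1])
    for n,p in[('redb',(.536,-.273,.011)),('blueb',(.4794,-.3303,.011)),('pink',(.4441,-.2544,.042)),('yel',(.3795,-.3212,.05)),('wax',(.37,-.234,.013)),('green',(.593,-.372,.014)),('blue',(.493,-.463,.014)),('red',(.641,-.254,.014))]: print(n,proj('wrist',p).round(0))
E
python3 w.py wr0.png
```

```text
t 4.22 tcp [ 0.4484 -0.291   0.3027] psi 89.87 tilt 0.03 q [ 0.81  0.61 -0.53  1.83  0.41  0.81  0.08] open 1.001 ff 0.0 F [ 0.6 -0.5  0.1]
redb [396. 153.]
blueb [347. 200.]
pink [317. 140.]
yel [259. 202.]
wax [252. 120.]
green [437. 232.]
blue [356. 296.]
red [489. 137.]
```

View pics/wr0.png

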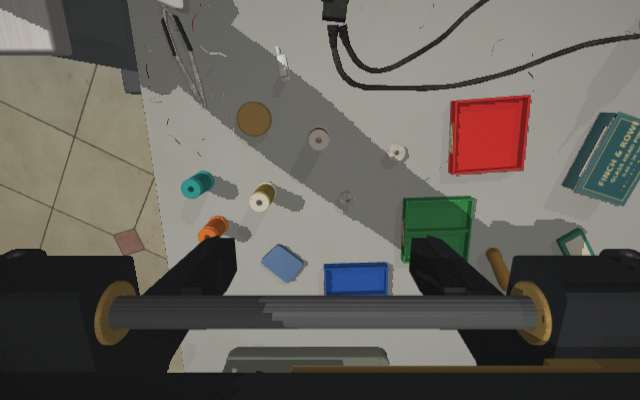

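The wrist view agrees with the triangulation to within 2 mm (red bobbin (398,153), blue bobbin (346,198), pink spool (318,140), yellow spool (260,202), wax (253,119)). Picking the red bobbin.

{"name": "play_rows", "arguments": {"translation": [[0.009, 0.044, 0.02], [0.009, 0.045, 0.03], [0, 0, 0.05], [0, 0, 0.05], [0, 0, 0.04], [0, 0, 0.025], [0, 0, 0.015], [0, 0, 0.006], [0, 0, 0], [0, 0, 0], [0, 0, 0], [0, 0, 0], [0, 0, 0], [0, 0, 0], [0, 0, 0]], "delta_rot": [[0, 0, 0], [0, 0, 0], [0, 0, 0], [0, 0, 0], [0, 0, 0], [0, 0, 0], [0, 0, 0], [0, 0, 0], [0, 0, 0], [0, 0, 0], [0, 0, 0], [0, 0, 0], [0, 0, 0], [0, 0, 0], [0, 0, 0]], "grip": [0.1, 0.1, 0.1, 0.1, 0.1, 0.1, 0.1, 0.1, 0.1, 0.1, -1, -1, -1, -1, -1], "squeeze": 12}}

```text
clock: 6.15
tool_pos: [0.5375, -0.2729, 0.0669]
eef_rot: [0.707, 0.707, -0.0, 0.0]
contact_force: [-0.4, -0.7, 1.4]
opening: 0.189
finger_force: 12.0
```

```bash
python3 -c "
from w import *
st()"
```

```text
t 6.15 tcp [ 0.5375 -0.2729  0.0669] psi 89.99 tilt 0.01 q [ 0.57  1.02 -0.31  1.75  0.62  0.47 -0.16] open 0.189 ff 12.0 F [-0.4 -0.7  1.4]
```

{"name": "play_rows", "arguments": {"translation": [[0, 0, -0.01], [0, 0, -0.03], [0, 0, -0.05], [0, 0, -0.01]], "delta_rot": [[0, 0, 0], [0, 0, 0], [0, 0, 0], [0, 0, 0]], "grip": [-1, -1, -1, -1]}}

```text
clock: 6.65
tool_pos: [0.5391, -0.2732, 0.1703]
eef_rot: [0.707, 0.707, 0.001, 0.003]
contact_force: [0.2, 0.2, -0.8]
opening: 0.193
finger_force: 12.0
```

```bash
python3 w.py wr1.png; python3 -c "
from h import *
s=snap('side');cv2.imwrite('pics/s1.png',cv2.resize(s[100:260,250:470],(800,582),interpolation=cv2.INTER_CUBIC))"
```

```text
t 6.65 tcp [ 0.5391 -0.2732  0.1703] psi 89.98 tilt 0.35 q [ 0.63  0.86 -0.42  1.73  0.53  0.65 -0.09] open 0.193 ff 12.0 F [ 0.2  0.2 -0.8]
redb [316. 199.]
blueb [250. 265.]
pink [181. 186.]
yel [ 97. 280.]
wax [ 95. 151.]
green [383. 309.]
blue [272. 392.]
red [453. 177.]
```

View pics/s1.png

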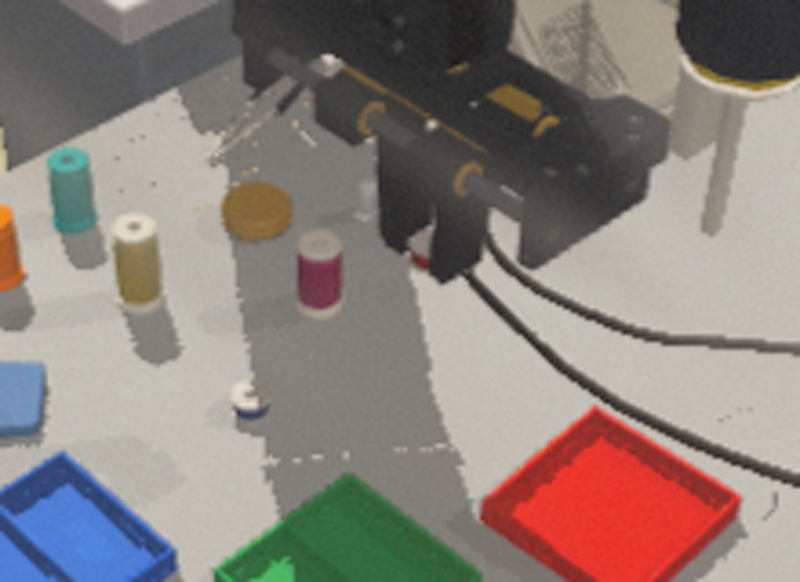

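Bobbin is held upright between the fingertips. Placing it in the green +y bay.

{"name": "play_rows", "arguments": {"translation": [[-0.026, 0.018, 0], [-0.026, 0.018, 0], [-0.0265, 0.0185, 0], [0, 0, 0.03], [0, 0, 0.03], [0, 0, 0.02], [0, 0, 0.01], [0, 0, 0.006], [0, 0, 0], [0, 0, 0], [0, 0, 0], [0, 0, 0], [0, 0, 0], [0, 0, -0.02], [0, 0, -0.04], [0, 0, -0.03]], "delta_rot": [[0, 0, 0], [0, 0, 0], [0, 0, 0], [0, 0, 0], [0, 0, 0], [0, 0, 0], [0, 0, 0], [0, 0, 0], [0, 0, 0], [0, 0, 0], [0, 0, 0], [0, 0, 0], [0, 0, 0], [0, 0, 0], [0, 0, 0], [0, 0, 0]], "grip": [-1, -1, -1, -1, -1, -1, -1, -1, -1, -1, -0.35, -0.35, -0.35, -0.35, -0.35, 0.1]}}

```text
clock: 8.75
tool_pos: [0.5927, -0.3514, 0.1638]
eef_rot: [0.707, 0.707, 0.001, 0.001]
contact_force: [0.2, -0.6, 0.7]
opening: 0.416
finger_force: 0.0
```

```bash
python3 w.py wr2.png
```

```text
t 8.75 tcp [ 0.5927 -0.3514  0.1638] psi 89.99 tilt 0.15 q [ 0.69  0.97 -0.45  1.45  0.51  0.84  0.07] open 0.416 ff 0.0 F [ 0.2 -0.6  0.7]
redb [237.  94.]
blueb [168. 173.]
pink [68. 60.]
yel [-19. 172.]
wax [-17.  33.]
green [317. 225.]
blue [203. 323.]
red [386.  65.]
```

View pics/wr2.png

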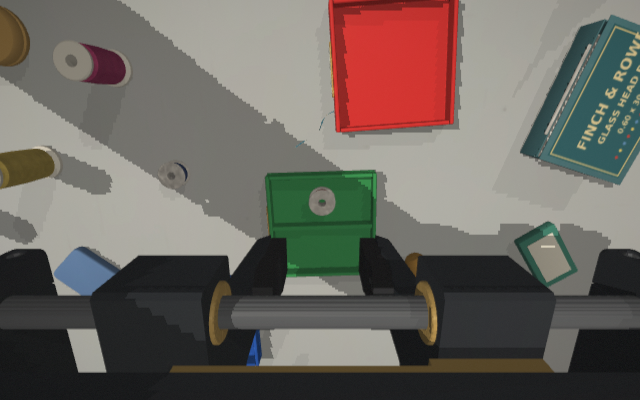

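Red bobbin lies centred in the upper (+y) bay at (322,202); the blue bobbin shows at (173,175).

```bash
python3 -c "
from w import *
st()
print('blueb',wz((173,175),.011),'redb',wz((322,201),.014),'pink',wz((73,61),.042),'red',wz((453,123),.014),wz((337,132),.014),'green',wz((266,175),.014),wz((376,171),.014))"
```

```text
t 8.8 tcp [ 0.5946 -0.3522  0.168 ] psi 89.97 tilt 0.52 q [ 0.69  0.96 -0.46  1.45  0.51  0.84  0.07] open 0.457 ff 0.0 F [0.8 0.5 1.5]
blueb [ 0.4828 -0.3317  0.011 ] redb [ 0.5968 -0.352   0.014 ] pink [ 0.4468 -0.2548  0.042 ] red [ 0.692  -0.2931  0.014 ] [ 0.6078 -0.2993  0.014 ] green [ 0.5544 -0.3312  0.014 ] [ 0.6377 -0.3284  0.014 ]
```

{"name": "play_rows", "arguments": {"translation": [[0.007, -0.037, 0], [0.007, -0.037, 0], [0.0075, -0.038, 0], [0, 0, 0.03], [0, 0, 0.03], [0, 0, 0.02], [0, 0, 0.01], [0, 0, 0.0037], [0, 0, 0], [0, 0, 0], [0, 0, 0], [0, 0, 0], [0, 0, 0], [0, 0, 0], [0, 0, 0], [0, 0, -0.01], [0, 0, -0.03], [0, 0, -0.04], [0, 0, -0.02]], "delta_rot": [[0, 0, 0], [0, 0, 0], [0, 0, 0], [0, 0, 0], [0, 0, 0], [0, 0, 0], [0, 0, 0], [0, 0, 0], [0, 0, 0], [0, 0, 0], [0, 0, 0], [0, 0, 0], [0, 0, 0], [0, 0, 0], [0, 0, 0], [0, 0, 0], [0, 0, 0], [0, 0, 0], [0, 0, 0]], "grip": [0.1, 0.1, 0.1, 0.1, 0.1, 0.1, 0.1, 0.1, 0.1, 0.1, -1, -1, -1, -1, -1, -1, -1, -1, -1]}}

```text
clock: 11.18
tool_pos: [0.4806, -0.3301, 0.1696]
eef_rot: [0.707, 0.707, 0.001, 0.001]
contact_force: [-0.3, 0.5, -0.4]
opening: 0.191
finger_force: 12.0
```

```bash
python3 -c "
from w import *
snap('top');st()"
```

```text
t 11.22 tcp [ 0.4814 -0.3305  0.1714] psi 89.98 tilt 0.34 q [ 0.77  0.84 -0.43  1.8   0.56  0.62 -0.  ] open 0.191 ff 12.0 F [-0.5  0.3  1.3]
```

{"name": "play_rows", "arguments": {"translation": [[-0.021, 0.038, 0], [-0.021, 0.038, 0], [-0.021, 0.038, 0], [0, 0, 0.03], [0, 0, 0.03], [0, 0, 0.02], [0, 0, 0.01], [0, 0, 0.006], [0, 0, 0], [0, 0, 0], [0, 0, 0], [0, 0, 0], [0, 0, 0], [0, 0, -0.02], [0, 0, -0.04], [0, 0, -0.03], [0, 0, 0], [0, 0, 0]], "delta_rot": [[0, 0, 0], [0, 0, 0], [0, 0, 0], [0, 0, 0], [0, 0, 0], [0, 0, 0], [0, 0, 0], [0, 0, 0], [0, 0, 0], [0, 0, 0], [0, 0, 0], [0, 0, 0], [0, 0, 0], [0, 0, 0], [0, 0, 0], [0, 0, 0], [0, 0, 0], [0, 0, 0]], "grip": [-1, -1, -1, -1, -1, -1, -1, -1, -1, -1, -0.35, -0.35, -0.35, -0.35, -0.35, 0.1, 0.1, 0.1]}}

```text
clock: 13.48
tool_pos: [0.5935, -0.3928, 0.161]
eef_rot: [0.707, 0.707, -0.0, -0.0]
contact_force: [-0.7, 0.4, -1.2]
opening: 0.551
finger_force: 0.0
```

```bash
python3 w.py wr3.png
```

```text
t 13.47 tcp [ 0.5935 -0.3928  0.161 ] psi 90.0 tilt 0.04 q [ 0.74  1.   -0.47  1.36  0.51  0.89  0.14] open 0.551 ff 0.0 F [-0.7  0.4 -1.2]
redb [234.  30.]
blueb [161. 120.]
pink [ 49. -20.]
yel [-45. 107.]
wax [-40. -40.]
green [321. 178.]
blue [199. 287.]
red [396.  -4.]
```

View pics/wr3.png

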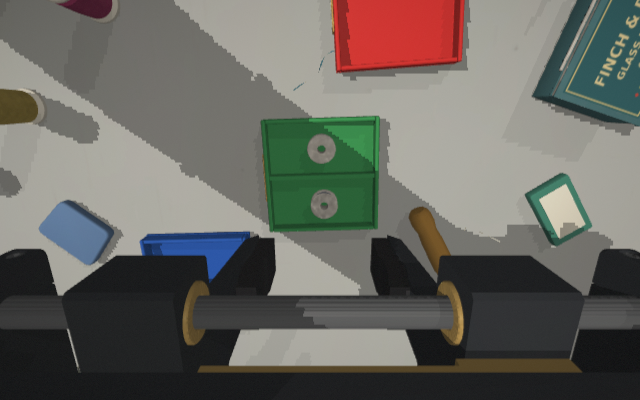

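Bobbins are well seated, one per bay: (321,148) and (324,204). Next is the pink spool; I also check the right-hand machine's clearance beside the blue tray.

{"name": "play_rows", "arguments": {"translation": [[0.034, -0.037, 0], [0.034, -0.037, 0], [0.035, -0.037, 0], [0.035, -0.038, 0], [0, 0, 0.02], [0, 0, 0.03], [0, 0, 0.02], [0, 0, 0.012], [0, 0, 0], [0, 0, 0], [0, 0, 0], [0, 0, 0], [0, 0, 0], [0, 0, 0], [0, 0, 0], [0, 0, -0.01], [0, 0, -0.03], [0, 0, -0.03], [0, 0, -0.012], [0, 0, 0]], "delta_rot": [[0, 0, 0], [0, 0, 0], [0, 0, 0], [0, 0, 0], [0, 0, 0], [0, 0, 0], [0, 0, 0], [0, 0, 0], [0, 0, 0], [0, 0, 0], [0, 0, 0], [0, 0, 0], [0, 0, 0], [0, 0, 0], [0, 0, 0], [0, 0, 0], [0, 0, 0], [0, 0, 0], [0, 0, 0], [0, 0, 0]], "grip": [0.15, 0.15, 0.15, 0.15, 0.15, 0.15, 0.15, 0.15, 0.15, 0.15, -1, -1, -1, -1, -1, -1, -1, -1, -1, -1]}}

```text
clock: 16.02
tool_pos: [0.4453, -0.255, 0.1616]
eef_rot: [0.707, 0.707, 0.0, 0.001]
contact_force: [-0.5, 0.6, -1.4]
opening: 0.193
finger_force: 11.9
```

```bash
python3 -c "
from w import *
s=snap('side');st();cv2.imwrite('pics/s2.png',cv2.resize(s[60:300,0:360],(800,533),interpolation=cv2.INTER_CUBIC))
for z in(0,.05,.15,.25): print(z,'side',atz('side',(228,295),z).round(3),atz('side',(195,240),z).round(3),atz('side',(180,110),z).round(3),'top',atz('top',(438,200),z).round(3))"
```

```text
t 16.07 tcp [ 0.4448 -0.2549  0.1609] psi 89.99 tilt 0.01 q [ 0.65  0.8  -0.36  2.01  0.63  0.44 -0.19] open 0.193 ff 11.9 F [-0.9  0.1 -0.8]
0 side [ 0.52  -0.547  0.   ] [ 0.387 -0.529  0.   ] [ 0.01  -0.353  0.   ] top [ 0.494 -0.554  0.   ]
0.05 side [ 0.554 -0.56   0.05 ] [ 0.432 -0.543  0.05 ] [ 0.086 -0.382  0.05 ] top [ 0.489 -0.543  0.05 ]
0.15 side [ 0.623 -0.586  0.15 ] [ 0.523 -0.572  0.15 ] [ 0.238 -0.439  0.15 ] top [ 0.477 -0.52   0.15 ]
0.25 side [ 0.692 -0.611  0.25 ] [ 0.614 -0.6    0.25 ] [ 0.391 -0.496  0.25 ] top [ 0.466 -0.498  0.25 ]
```

View pics/s2.png

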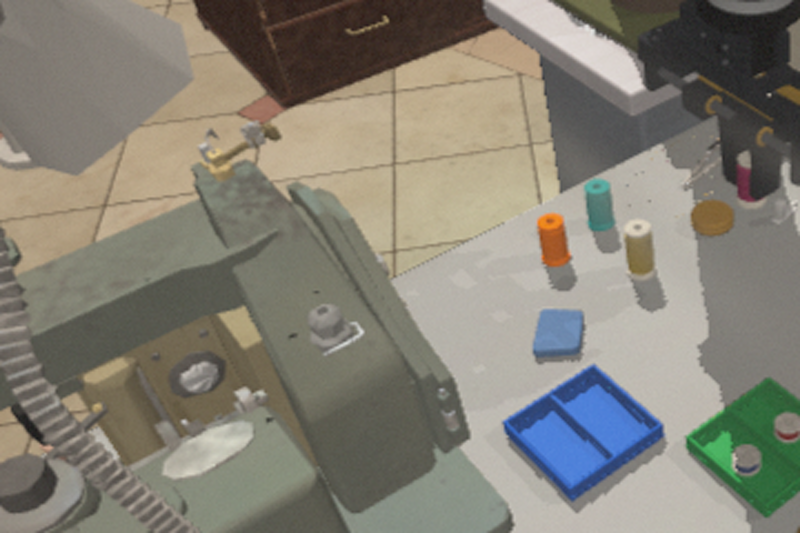

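Pink spool is held. The right machine's column stands close to the blue tray, so I check it in the top view.

```bash
python3 -c "
import cv2
T=cv2.imread('pics/top0.png');cv2.imwrite('pics/c2.png',cv2.resize(T[160:340,370:640],(798,532),interpolation=cv2.INTER_CUBIC))"
```

```text
(no output)
```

View pics/c2.png

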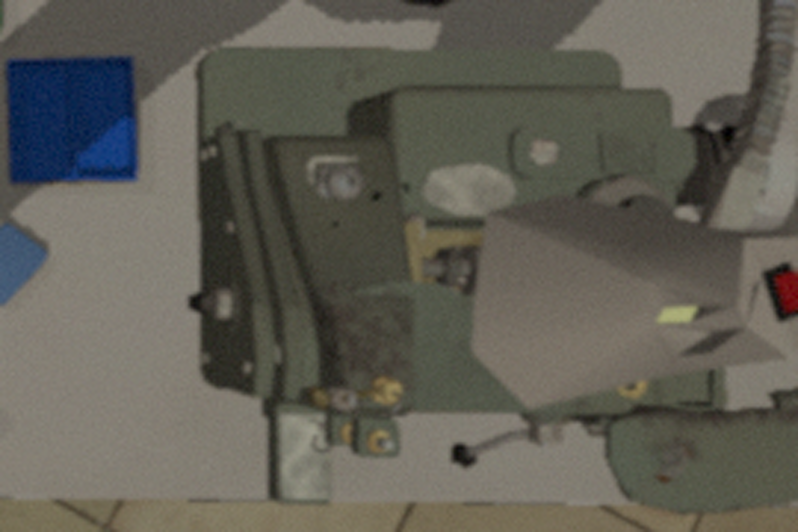

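```bash
python3 -c "
from t import tri
print()
print(tri((447,202),(205,232)),tri((460,207),(197,240)),tri((461,290),(131,143)))"|tail -1
```

```text
(array([ 0.4796, -0.5434,  0.1082]), [np.float64(0.0024), np.float64(0.0024)]) (array([ 0.4744, -0.5627,  0.1007]), [np.float64(0.0087), np.float64(0.0087)]) (array([ 0.3258, -0.5523,  0.1852]), [np.float64(0.0058), np.float64(0.0058)])
```

The column's edge is at y ≈ -0.543, which clears the gripper in both bays. Placing the pink spool in the blue +y bay.

{"name": "play_rows", "arguments": {"translation": [[-0.03, 0.008, 0], [-0.04, 0.01, 0], [-0.045, 0.011, 0], [-0.043, 0.01, 0], [-0.03, 0.0085, 0], [0, 0, 0], [0, 0, 0.02], [0, 0, 0.03], [0, 0, 0.018], [0, 0, 0.007], [0, 0, 0.003], [0, 0, 0], [0, 0, 0], [0, 0, 0], [0, 0, 0], [0, 0, 0], [0, 0, -0.015], [0, 0, -0.04], [0, 0, -0.03]], "delta_rot": [[0, 0, 0], [0, 0, 0], [0, 0, 0], [0, 0, 0], [0, 0, 0], [0, 0, 0], [0, 0, 0], [0, 0, 0], [0, 0, 0], [0, 0, 0], [0, 0, 0], [0, 0, 0], [0, 0, 0], [0, 0, 0], [0, 0, 0], [0, 0, 0], [0, 0, 0], [0, 0, 0], [0, 0, 0]], "grip": [-1, -1, -1, -1, -1, -1, -1, -1, -1, -1, -1, -1, -1, 0.1, 0.1, 0.1, 0.1, 0.1, 0.1]}}

```text
clock: 18.45
tool_pos: [0.493, -0.443, 0.1706]
eef_rot: [0.707, 0.707, 0.0, 0.001]
contact_force: [0.6, -0.6, -0.3]
opening: 0.547
finger_force: 0.0
```

```bash
python3 -c "
from w import *
st();T=snap('top');d=r.look_for('top','pink_spool');print([(np.round(x['point'],3),round(x['confidence'],2)) for x in d])
d=r.look_for('top','yellow_spool');print([(np.round(x['point'],3),round(x['confidence'],2)) for x in d])"
```

```text
t 18.45 tcp [ 0.493  -0.443   0.1706] psi 90.0 tilt 0.12 q [ 0.92  0.94 -0.5   1.54  0.56  0.81  0.2 ] open 0.547 ff 0.0 F [ 0.6 -0.6 -0.3]
[(array([ 0.303, -0.311,  0.042]), 0.47)]
[(array([ 0.379, -0.322,  0.047]), 0.66)]
```

{"name": "play_rows", "arguments": {"translation": [[0.03, -0.028, 0], [0.03, -0.028, 0], [0.031, -0.029, 0], [0.0305, -0.028, 0], [0, 0, 0.02], [0, 0, 0.03], [0, 0, 0.02], [0, 0, 0.014], [0, 0, 0], [0, 0, 0], [0, 0, 0], [0, 0, 0], [0, 0, 0], [0, 0, 0], [0, 0, 0], [0, 0, -0.01], [0, 0, -0.03], [0, 0, -0.03], [0, 0, -0.014], [0, 0, 0]], "delta_rot": [[0, 0, 0], [0, 0, 0], [0, 0, 0], [0, 0, 0], [0, 0, 0], [0, 0, 0], [0, 0, 0], [0, 0, 0], [0, 0, 0], [0, 0, 0], [0, 0, 0], [0, 0, 0], [0, 0, 0], [0, 0, 0], [0, 0, 0], [0, 0, 0], [0, 0, 0], [0, 0, 0], [0, 0, 0], [0, 0, 0]], "grip": [0.1, 0.1, 0.1, 0.1, 0.1, 0.1, 0.1, 0.1, 0.1, 0.1, -1, -1, -1, -1, -1, -1, -1, -1, -1, -1]}}

```text
clock: 21.1
tool_pos: [0.3797, -0.3217, 0.1688]
eef_rot: [0.707, 0.707, 0.0, 0.001]
contact_force: [-0.1, 0.2, -0.3]
opening: 0.186
finger_force: 12.0
```

```bash
python3 -c "
from w import *
s=snap('side');st();cv2.imwrite('pics/s3.png',cv2.resize(s[100:300,180:430],(750,600),interpolation=cv2.INTER_CUBIC))"
```

```text
t 21.15 tcp [ 0.3793 -0.3214  0.168 ] psi 89.98 tilt 0.02 q [ 0.85  0.78 -0.4   2.05  0.68  0.44 -0.07] open 0.185 ff 12.0 F [-0.2  0.2 -0.3]
```

View pics/s3.png

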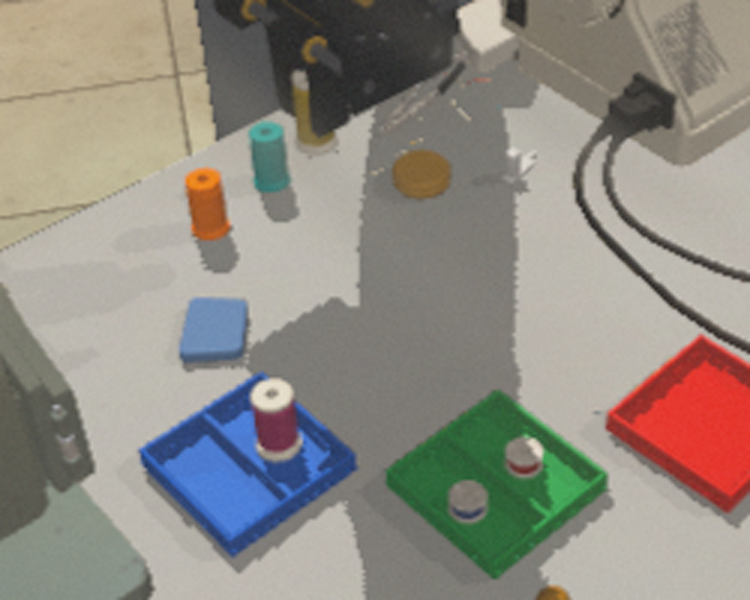

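Pink spool stands in its bay at (275,420), and the yellow one is in the gripper. Placing yellow in the -y bay.

{"name": "play_rows", "arguments": {"translation": [[-0.03, 0.022, 0], [-0.035, 0.025, 0], [-0.035, 0.025, 0], [-0.035, 0.025, 0], [-0.0255, 0.017, 0], [0, 0, 0], [0, 0, 0.02], [0, 0, 0.03], [0, 0, 0.02], [0, 0, 0.007], [0, 0, 0.003], [0, 0, 0], [0, 0, 0], [0, 0, 0], [0, 0, 0], [0, 0, 0], [0, 0, -0.015], [0, 0, -0.04], [0, 0, -0.03]], "delta_rot": [[0, 0, 0], [0, 0, 0], [0, 0, 0], [0, 0, 0], [0, 0, 0], [0, 0, 0], [0, 0, 0], [0, 0, 0], [0, 0, 0], [0, 0, 0], [0, 0, 0], [0, 0, 0], [0, 0, 0], [0, 0, 0], [0, 0, 0], [0, 0, 0], [0, 0, 0], [0, 0, 0], [0, 0, 0]], "grip": [-1, -1, -1, -1, -1, -1, -1, -1, -1, -1, -1, -1, -1, 0.1, 0.1, 0.1, 0.1, 0.1, 0.1]}}

```text
clock: 23.52
tool_pos: [0.494, -0.482, 0.1756]
eef_rot: [0.707, 0.707, 0.0, 0.001]
contact_force: [1.0, 0.0, 0.7]
opening: 0.551
finger_force: 0.0
```

```bash
python3 -c "
from w import *
st()"
```

```text
t 23.52 tcp [ 0.494  -0.482   0.1756] psi 90.0 tilt 0.13 q [ 0.96  0.97 -0.53  1.44  0.57  0.89  0.26] open 0.551 ff 0.0 F [1.  0.  0.7]
```

```bash
python3 -c "
from w import *
for z in(.05,.1,.15,.2,.3): print(z,atz('top',(219,245),z).round(3),atz('top',(220,305),z).round(3))
snap('top')
print([(np.round(x['point'],3),round(x['confidence'],2)) for x in r.look_for('top','wax')],wz((1,1),0))"
```

```text
0.05 [ 0.399 -0.125  0.05 ] [ 0.286 -0.13   0.05 ]
0.1 [ 0.398 -0.136  0.1  ] [ 0.291 -0.141  0.1  ]
0.15 [ 0.397 -0.147  0.15 ] [ 0.297 -0.152  0.15 ]
0.2 [ 0.397 -0.158  0.2  ] [ 0.302 -0.163  0.2  ]
0.3 [ 0.395 -0.18   0.3  ] [ 0.312 -0.184  0.3  ]
[(array([ 0.37 , -0.238,  0.014]), 0.89)] [ 0.2676 -0.3396  0.    ]
```

{"name": "play_rows", "arguments": {"translation": [[0.035, -0.018, 0], [0.045, -0.023, 0], [0.045, -0.023, 0], [0.045, -0.023, 0], [0.042, -0.021, 0], [0.022, -0.0105, 0], [0.01, -0.005, 0], [0, 0, 0], [0, 0, 0.015], [0, 0, 0.015], [0, 0, 0.01]], "delta_rot": [[0, 0, 0], [0, 0, 0], [0, 0, 0], [0, 0, 0], [0, 0, 0], [0, 0, 0], [0, 0, 0], [0, 0, 0], [0, 0, 0], [0, 0, 0], [0, 0, 0]], "grip": [0.3, 0.3, 0.3, 0.3, 0.3, 0.3, 0.3, 0.3, 0.3, 0.3, 0.3]}}

```text
clock: 25.0
tool_pos: [0.3707, -0.2393, 0.1322]
eef_rot: [0.708, 0.706, -0.0, 0.001]
contact_force: [-0.2, 0.2, 0.1]
opening: 0.65
finger_force: 0.0
```

```bash
python3 w.py wr5.png
python3 -c "
from h import *
s=snap('side');cv2.imwrite('pics/s4.png',cv2.resize(s[60:300,160:460],(750,600),interpolation=cv2.INTER_CUBIC))"
```

```text
t 25.0 tcp [ 0.3707 -0.2393  0.1322] psi 89.9 tilt 0.08 q [ 0.57  0.8  -0.16  2.24  0.83  0.15 -0.37] open 0.65 ff 0.0 F [-0.2  0.2  0.1]
redb [555. 262.]
blueb [465. 330.]
pink [444. 258.]
yel [335. 360.]
wax [320. 210.]
green [605. 378.]
blue [463. 462.]
red [719. 238.]
```

View pics/s4.png

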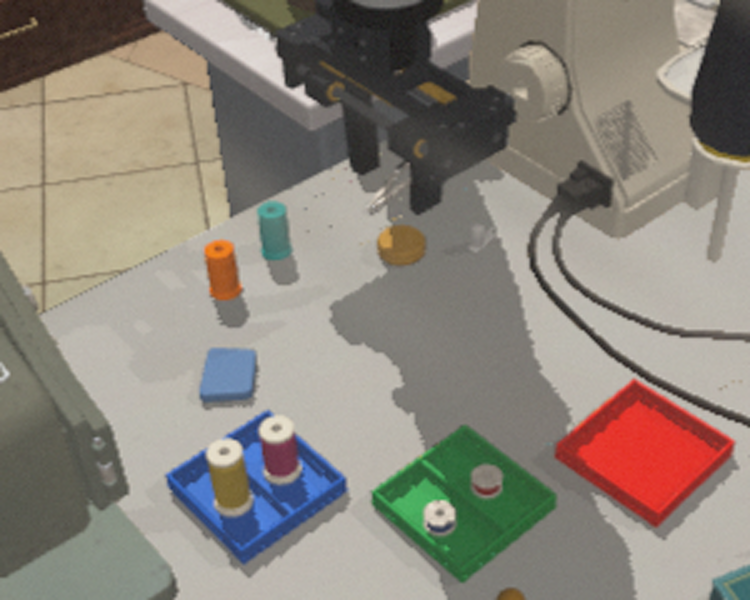

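Both spools are upright, one per bay. Joint 6 is getting close to its lower limit, so I descend in steps.

{"name": "play_rows", "arguments": {"translation": [[0, 0, 0.012], [0, 0, 0.012], [0, 0, 0.006], [0, 0, 0]], "delta_rot": [[0, 0, 0], [0, 0, 0], [0, 0, 0], [0, 0, 0]], "grip": [0.3, 0.3, 0.3, 0.3]}}

```text
clock: 25.6
tool_pos: [0.3708, -0.2388, 0.1032]
eef_rot: [0.707, 0.707, -0.0, 0.0]
contact_force: [-0.3, -0.5, 0.2]
opening: 0.649
finger_force: 0.0
```

```bash
python3 -c "
from w import *
st()"
```

```text
t 25.6 tcp [ 0.3708 -0.2388  0.1032] psi 89.97 tilt 0.02 q [ 0.5   0.87 -0.05  2.25  0.96  0.04 -0.5 ] open 0.649 ff 0.0 F [-0.3 -0.5  0.2]
```

{"name": "play_rows", "arguments": {"translation": [[0, 0, 0.006], [0, 0, 0.006], [0, 0, 0]], "delta_rot": [[0, 0, 0], [0, 0, 0], [0, 0, 0]], "grip": [0.3, 0.3, 0.3]}}

```text
clock: 25.98
tool_pos: [0.3703, -0.2386, 0.0933]
eef_rot: [0.707, 0.707, -0.0, -0.0]
contact_force: [0.1, 0.6, 0.1]
opening: 0.648
finger_force: 0.0
```

```bash
python3 -c "
from w import *
st();print(r.get_state()['q'].round(4))"
```

```text
t 25.98 tcp [ 0.3703 -0.2386  0.0933] psi 90.03 tilt 0.04 q [ 0.51  0.89 -0.07  2.25  1.51  0.05 -1.04] open 0.648 ff 0.0 F [0.1 0.6 0.1]
[ 0.5103  0.891  -0.0687  2.249   1.5093  0.054  -1.0417]
```

The solver swings joint 5 around and keeps joint 6 inside its range, so I continue slowly.

{"name": "play_rows", "arguments": {"translation": [[0, 0, 0.006], [0, 0, 0.006], [0, 0, 0.006], [0, 0, 0.006], [0, 0, 0], [0, 0, 0]], "delta_rot": [[0, 0, 0], [0, 0, 0], [0, 0, 0], [0, 0, 0], [0, 0, 0], [0, 0, 0]], "grip": [0.3, 0.3, 0.3, 0.3, 0.3, 0.3]}}

```text
clock: 26.72
tool_pos: [0.37, -0.2381, 0.0693]
eef_rot: [0.707, 0.707, -0.001, -0.001]
contact_force: [0.5, -0.8, -0.3]
opening: 0.647
finger_force: 0.0
```

```bash
python3 -c "
from w import *
st();print(r.get_state()['q'].round(4))"
```

```text
t 26.73 tcp [ 0.37   -0.2381  0.0693] psi 89.99 tilt 0.1 q [ 0.62  0.95 -0.26  2.24  1.74  0.21 -1.27] open 0.647 ff 0.0 F [ 0.5 -0.8 -0.3]
[ 0.625   0.9511 -0.2559  2.243   1.7358  0.2111 -1.2658]
```

{"name": "play_rows", "arguments": {"translation": [[0, 0, 0], [0, 0, 0], [0, 0, 0], [0, 0, 0], [0, 0, 0], [0, 0, -0.006], [0, 0, -0.01], [0, 0, -0.01], [0, 0, -0.01], [0, 0, -0.01], [0, 0, -0.01], [0, 0, 0], [0, 0, 0]], "delta_rot": [[0, 0, 0], [0, 0, 0], [0, 0, 0], [0, 0, 0], [0, 0, 0], [0, 0, 0], [0, 0, 0], [0, 0, 0], [0, 0, 0], [0, 0, 0], [0, 0, 0], [0, 0, 0], [0, 0, 0]], "grip": [-1, -1, -1, -1, -1, -1, -1, -1, -1, -1, -1, -1, -1], "squeeze": 15}}

```text
clock: 28.35
tool_pos: [0.3701, -0.2381, 0.1251]
eef_rot: [0.707, 0.707, -0.0, -0.001]
contact_force: [-0.3, 0.0, -1.1]
opening: 0.434
finger_force: 15.0
```

```bash
python3 -c "
from w import *
st()"
```

```text
t 28.35 tcp [ 0.3701 -0.2381  0.1251] psi 90.0 tilt 0.08 q [ 0.63  0.83 -0.26  2.24  1.11  0.22 -0.65] open 0.434 ff 15.0 F [-0.3  0.  -1.1]
```

Wax is held (38 mm). Moving to the red tray, then turning to its diagonal for finger room.

{"name": "play_rows", "arguments": {"translation": [[0, 0.025, 0], [-0.002, 0.04, 0], [-0.003, 0.05, 0], [-0.003, 0.05, 0], [-0.003, 0.05, 0], [-0.003, 0.037, 0], [-0.002, 0.02, 0], [0, 0, 0], [0, 0, 0], [0, 0, 0], [0, 0, 0], [0, 0, 0], [0, 0, 0]], "delta_rot": [[0, 0, 0], [0, 0, 0], [0, 0, 0], [0, 0, 0], [0, 0, 0], [0, 0, 0], [0, 0, 0], [0, 0, 10.2], [0, 0, 10.2], [0, 0, 10.2], [0, 0, 10.4], [0, 0, 0], [0, 0, 0]], "grip": [-1, -1, -1, -1, -1, -1, -1, -1, -1, -1, -1, -1, -1]}}

```text
clock: 29.98
tool_pos: [0.6418, -0.2539, 0.1241]
eef_rot: [0.909, 0.416, -0.001, -0.001]
contact_force: [-0.4, 0.4, -0.5]
opening: 0.436
finger_force: 15.0
```

```bash
python3 w.py wr6.png
```

```text
t 29.98 tcp [ 0.6418 -0.2539  0.1241] psi 49.2 tilt 0.15 q [ 0.53  1.02 -0.44  1.45  0.54  0.79 -0.83] open 0.436 ff 15.0 F [-0.4  0.4 -0.5]
redb [229. 329.]
blueb [230. 413.]
pink [101. 417.]
yel [111. 524.]
wax [ 47. 414.]
green [375. 374.]
blue [349. 497.]
red [320. 224.]
```

View pics/wr6.png

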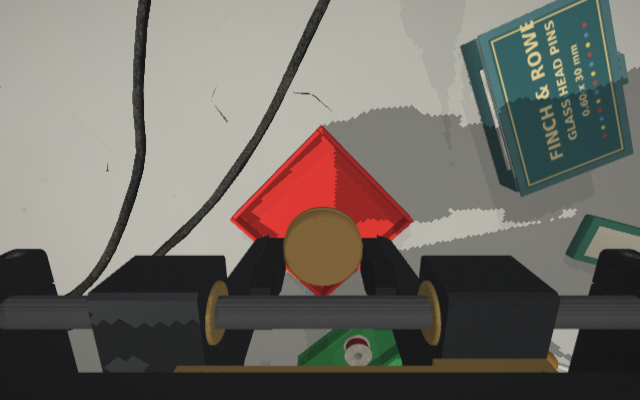

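Wax is centred in the grip at (323,247), and the tray diamond spans (232,219) to (412,220), centred about 2 mm ahead. Lowering with a small correction.

{"name": "play_rows", "arguments": {"translation": [[0.0015, 0.001, 0.015], [0, 0, 0.02], [0, 0, 0.01], [0, 0, 0.005], [0, 0, 0.001], [0, 0, 0], [0, 0, 0], [0, 0, 0], [0, 0, 0], [0, 0, 0], [0, 0, 0], [0, 0, -0.01], [0, 0, -0.03], [0, 0, -0.05], [0, 0, -0.05], [0, 0, -0.04], [0, 0, 0], [0, 0, 0]], "delta_rot": [[0, 0, 0], [0, 0, 0], [0, 0, 0], [0, 0, 0], [0, 0, 0], [0, 0, 0], [0, 0, 0], [0, 0, 0], [0, 0, 0], [0, 0, 0], [0, 0, 0], [0, 0, 0], [0, 0, 0], [0, 0, 0], [0, 0, 0], [0, 0, 0], [0, 0, 0], [0, 0, 0]], "grip": [-1, -1, -1, -1, -1, -1, -1, 0.0, 0.0, 0.0, 0.0, 0.0, 0.0, 0.0, 0.0, 0.0, 0.0, 0.0]}}

```text
clock: 32.28
tool_pos: [0.6435, -0.2536, 0.2535]
eef_rot: [0.91, 0.415, -0.001, -0.001]
contact_force: [-0.3, 0.2, -0.6]
opening: 0.501
finger_force: 0.0
```

```bash
python3 -c "
from w import *
st();s=snap('side');cv2.imwrite('pics/s5.png',cv2.resize(s[110:300,170:490],(800,475),interpolation=cv2.INTER_CUBIC))"
```

```text
t 32.27 tcp [ 0.6435 -0.2536  0.2535] psi 49.01 tilt 0.15 q [ 0.55  0.87 -0.51  1.38  0.45  1.01 -0.76] open 0.501 ff 0.0 F [-0.3  0.2 -0.6]
```

View pics/s5.png

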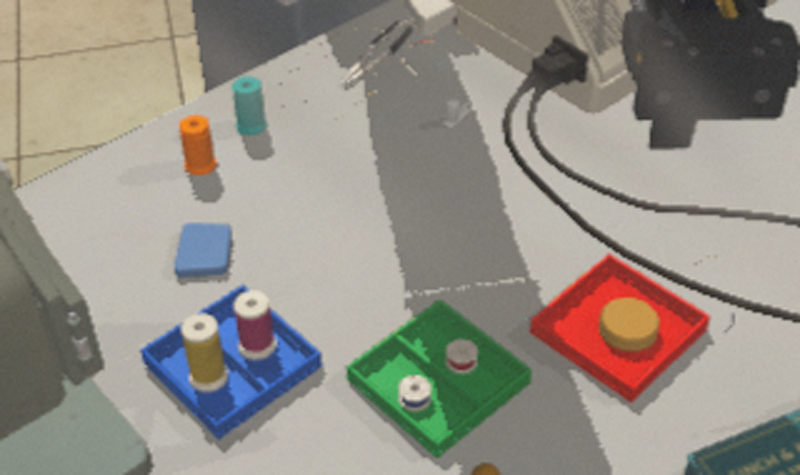

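The final picture shows the wax flat in red (630,322), the bobbins in their own bays of green, both spools upright in blue, and the chalk, foot and look-alikes unmoved. Handing in.

```bash
python3 -c "
from h import r
print(r.finish_job())"
```

```text
the job is handed in; nothing more can be done
None
```

I handed the job in at about 32 s on the robot clock: one bobbin in each green bay, one spool upright in each blue bay and the wax flat in the red tray, with the chalk, presser foot and look-alikes untouched.

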